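# Vent the vacuum desiccator and take off its lid

## Robot

A 6-joint arm with a two-finger parallel gripper is mounted at the origin on a cart in front of the work surface, level with it; the furniture and walls round the work are solid. World frame = base frame: x ahead of the robot, y to its left, z up, the work surface at z = 0. Lengths are in m, angles in rad, forces in N, time in s.
With the tool pointing down it reaches from about 0.25 to 0.775 m from the base axis. Payload 4 kg.
Tool frame: the origin (TCP) lies at the very end of the fingers, on their centre line; the grasp point (between the pads) lies 19 mm behind it (robot.tcp_to_grasp is the distance from the TCP to the grasp point, in m); z points along the fingers, y is the line along which they close (so a half turn about z gives the same grasp; the last joint's range is limited). The gripper opens to 94 mm and grips with 3 to 60 N. Pads are 16 mm wide; open, the fingers measure 119 mm over their backs; the gripper's body (75 mm by 177 mm) begins 78 mm behind the grasp point.
Start: joints at [-1.413, 0.087, 1.371, -0, 1.684, -0.103], TCP at [0.142, -0.531, 0.206] pointing down, gripper open.
Joint ranges: [-3.1, 3.1], [-0.76, 2.03], [0.27, 2.55], [-1.08, 4.22], [0.17, 2.65], [-2.57, 2.57]. Speed limits (rad/s): [2.79, 2.79, 3.14, 3.14, 3.14, 3.14].

## Interface

Orientations are given as [roll, pitch, yaw] about the fixed x, y, z axes, in that order (R = Rz(yaw) Ry(pitch) Rx(roll)).
In Python, from bench import robot, cam, status gives the robot as it stands (robot), with the cameras (cam) and the readings (status).
- The arm moves only by the tool run_rows, called after "Request:" as name(argument=value, ...), one argument or row to a line, values as JSON. Schema: {"type":"object","properties":{"moves":{"type":"array","items":{"type":"number"},"minItems":5,"maxItems":100},"only":{"type":"string"},"quiet":{"type":"boolean"},"lines":{"type":"string"}},"required":["moves"],"additionalProperties":false}. moves is one flat list of numbers that holds 1 to 20 rows one after another, with no inner brackets; each row has 5 numbers: the finger opening in m, then dx, dy, dz in normalised numbers (1 is 300 mm), then a turn about the tool's z in normalised numbers (1 is 2 pi rad); each row shifts and turns the commanded pose from where the row before left it, along the tool's axes as they then stand; what a row does not reach is not made up. A row lasts 1/12 s, in which the tool goes at most 0.0417 m and 0.125 rad, less where a joint would pass 70% of its speed; a pose out of reach is approached as far as the arm can. The fingers move at their own pace and stop on an object; the grip force is fixed at half the most. Time passes only in rows, so rows that do not move let the fingers close. The tool returns the time, the measured TCP pose, the force, the opening and the grip force at its end. only (a regular expression) keeps the lines of the reply that match it, lines (a string "A,B") keeps lines A to B, and quiet returns only ok. Shift and turn numbers lie between -1 and 1, and a call with a number outside is refused. Input that does not fit is refused with a message, and nothing moves.
- status.get_obs(): the state, without advancing time (a new reading comes with each control period).
- cam.snapshot(name): name is "scene" or "top" or "wrist"; returns a dict with "color" (400x640x3 uint8, blue, green, red), "fx", "fy", "cx", "cy" (pixels), "extrinsics" (4x4, takes a point from world to camera coordinates). Camera axes: x right, y down, z forward; pixel columns grow to the right and rows downward; lengths in m; the calibration is good to about 2 mm. A picture is of the moment at which its call begins. There is no depth.
- robot.close_job(): hands the job in; it is judged then, once.
The state is a dict: "time": time; "joint_positions": joint angles; "qvel": joint speeds; "joint_torque": joint torques, N m; "tool_pos": TCP position; "ee_rot": TCP orientation; "wrist_force": force on the tool from outside, world axes, zero at the start; "wrist_torque": the same for the moment, N m; "width": finger opening in m; "finger_force": force on a finger pad.
Only numpy, scipy, OpenCV 4.12 (cv2) and the standard library are available. Lean on these libraries where they do the work, as an engineer would, in place of code of your own. Each camera call takes 0.05 s, during which the arm holds its last target. There are 200 camera calls.

## Task

The gold plaster cast in the vacuum desiccator is dry: let the air in by turning the red vent tap on the lid fully open, and once the gauge needle has come back to the green mark, lift the lid off by its black handle, keep it level, and set it down upright in the middle of the teal silicone mat so that the seal stays clean. Do not drop the lid, leave the tap open, leave the cast standing in the chamber, and leave everything else on the desk where it is.

Things in the scene. Friction and masses are not known exactly. Their poses are not given: they have to be found in the camera images.
- chamber: Vacuum desiccator body, fixed: clear round pot with a blue foot ring, 160 mm across, flange 172 mm, rim 96 mm above its origin (centre of its underside, on the desk; z up). The flange's inward lip is 134 mm wide inside. A grey perforated plate inside carries the cast. A capped nipple sticks out 30 mm from the wall along its +x, 60 mm up.
- lid: Clear round lid, 172 mm, 12 mm thick, with a plug below (130 mm wide, 14 mm deep), about 0.5 kg, balanced. Origin: centre of the plug's underside, z up; seated, 82 mm above the chamber's origin; on the mat, 4 mm above the mat's. Its top face is at z = 26 mm. Under vacuum it cannot be lifted; it comes free once the gauge passes about 3.1.
- lid_handle (a point): Centre of the black bridge handle in the middle of the lid, 56 mm above the lid's origin: a bar 68 mm long (lid x), 16 mm wide (lid y), 16 mm high, with 22 mm of air below, on a post 24 mm either side of the middle. Axes as the lid's. Pinch it from above, fingers closing along the lid's y: tap and gauge stand off the handle's ends, clear of the fingers.
- tap_wing (a point): Centre of the red wing (T-handle) of the brass vent tap, on the tap's upright axis; at x = 56, y = -34, z = 76 mm in the lid's frame. The wing is 50 mm long (its own y), 9 mm thick (its own x), 18 mm high; this frame turns with it. The tap's brass body and outlet end 15 mm below the wing's underside.
- vent_tap (a joint): Angle of the vent tap, rad: 0 closed (wing along the lid's y, across the small brass outlet), 1.571 fully open at its stop (wing along the lid's x, in line with the outlet). Opens anticlockwise seen from above; friction about 0.05 N m; stays where it is left. Air enters from about 1.1 on.
- gauge (a joint): Needle of the round vacuum gauge (48 mm, white face, red needle) on the lid, centre at x = -54, y = 30 mm, top 55 mm above the lid's origin. 0 full vacuum, 4.0 no vacuum (needle at the green mark). Once the tap is open it runs there by itself in about 2 s.
- lid_mat: Flat square teal silicone mat, 190x190x4 mm, fixed; origin at the centre of its underside, on the desk; its top is 4 mm higher. It lies to one side of the chamber, left or right.
- cast: Gold horseshoe plaster cast, 44x64x27 mm, standing loose inside the chamber. Stays there.
- big_jar: lilac screw-lid powder jar, 62 mm across, 78 mm high, a bystander, loose; origin at the centre of its underside.
- amber_bottle: small amber bottle with white cap, 41 mm across, 106 mm high, a bystander, loose; origin at the centre of its underside.
- squeeze_bottle: white squeeze bottle, 63 mm across, 140 mm high, a bystander, loose; origin at the centre of its underside.
- small_jar: small lilac screw-lid powder jar at the left front, 44 mm across, 50 mm high, a bystander, loose; origin at the centre of its underside.

How it is judged:
On the way, in this order (a step that is already met when the one before it is completed fails the run):
1. the vent tap is open and the gauge has come back to zero vacuum, the lid still seated (value of joint vent_tap above 1.2 rad and value of joint gauge above 3.3 rad and z of lid in the frame of chamber below 0.086 m and horizontal distance between lid and chamber below 0.01 m), for 0.1 s.
2. the lid is lifted clear of the chamber (z of lid in the frame of chamber above 0.1 m), for 0.1 s.
At the end, for the whole second after the job is handed in: The lid lies still and level (within 0.06 rad) on its plug on the mat, its centre within 30 mm of the mat's centre; the tap is open (past 1.2 rad) and the gauge near zero vacuum (past 3.3); the cast stands in the chamber within 20 mm of where it was (horizontal distance between lid and lid_mat below 0.03 m and z of lid in the frame of lid_mat below 0.008 m and angle between lid's own z axis and vertical below 0.06 rad and linear speed of lid below 0.02 m/s and value of joint vent_tap above 1.2 rad and value of joint gauge above 3.3 rad and distance of cast from where it was at the start of the episode below 0.02 m); the robot touches nothing.
It fails at once if the lid is forced up while the chamber is still under vacuum (value of joint gauge below 2.8 rad and z of lid in the frame of chamber above 0.087 m).
It fails at once if the lid is tilted by more than 0.35 rad (angle between lid's own z axis and vertical above 0.35 rad).
It fails at once if the lid is dropped (falls faster than 0.5 m/s out of the fingers) (linear speed of lid above 0.5 m/s and contact force between the fingers and lid below 0.5 N).
It fails at once if the cast is knocked over or shifted by more than 20 mm (distance of cast from where it was at the start of the episode above 0.02 m or angle between cast's own z axis and vertical above 0.4 rad).
It fails at once if a bystander (big jar, small jar, amber bottle or squeeze bottle) is shifted by more than 30 mm or knocked over (distance of any of big_jar, amber_bottle, squeeze_bottle, small_jar from where it was at the start of the episode above 0.03 m or angle between any of big_jar, amber_bottle, squeeze_bottle, small_jar's own z axis and vertical above 0.4 rad).
It also fails if it takes over 58 s, if anything falls off the work surface, if the arm or the gripper's body presses on something with over 40 N, if the wrist force passes 120 N, or if a joint passes its speed limit or range.

## Working session

There is one attempt and no reset: what is moved stays moved. The work goes in short steps, Python scripts to look and compute and a tool call to move; the robot and the scene stay as the last step left them, time stands still between calls to the robot, and variables do not carry over. Pictures are saved under pics/ and viewed, at most 10 in all, crops included, and the job is handed in when it is done.

```bash
ls; mkdir -p pics
```

Run:
```python
from bench import robot, cam, status
import cv2
for n in ("scene","top"):
    s=cam.snapshot(n); cv2.imwrite(f"pics/{n}0.png",s["color"]); print(n,s["fx"],s["cx"],s["cy"],s["extrinsics"].round(3).tolist())
o=status.get_obs(); print(o["time"],o["tool_pos"],o["ee_rot"],o["width"])
```

```text
bench.py
pics
scene 472.0034777978992 316.5131501069817 196.49235580618728 [[-0.633, -0.774, -0.013, 0.337], [-0.493, 0.416, -0.764, 0.365], [0.596, -0.477, -0.645, 1.254], [0.0, 0.0, 0.0, 1.0]]
top 423.0922658930639 320.9169906346468 195.44871978831912 [[-0.014, -1.0, -0.001, 0.004], [-0.973, 0.014, -0.232, 0.595], [0.232, -0.002, -0.973, 1.268], [0.0, 0.0, 0.0, 1.0]]
0.1 [ 0.14174183 -0.53091214  0.20438737] [-3.13957227e+00 -2.36138144e-04  2.60768589e-01] 0.09399633203772657
```

View pics/top0.png

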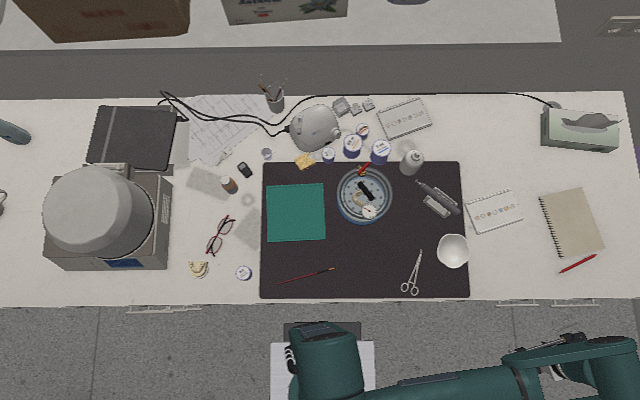

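View pics/scene0.png

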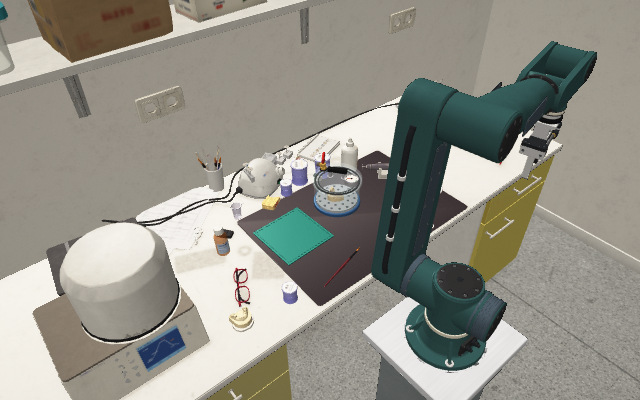

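The top view shows the chamber near (365,194), with the red tap wing at about (363,171), the gauge at about (369,211), the handle at about (366,188) and the mat at (296,212). The jars and squeeze bottle stand just behind. I'll zoom in and measure.

Create h.py:
```python
import numpy as np, cv2
from bench import robot, cam, status
def ray(s,u,v,z):
    E=s["extrinsics"];R,t=E[:3,:3],E[:3,3];c=-R.T@t
    d=R.T@np.array([(u-s["cx"])/s["fx"],(v-s["cy"])/s["fy"],1])
    return c+d*(z-c[2])/d[2]
def blobs(s,lo,hi,roi,amin=8):
    x0,y0,x1,y1=roi;h=cv2.cvtColor(s["color"],cv2.COLOR_BGR2HSV)[y0:y1,x0:x1]
    m=cv2.inRange(h,lo,hi);n,_,st,ce=cv2.connectedComponentsWithStats(m)
    return m,[(ce[i]+[x0,y0],st[i,4]) for i in range(1,n) if st[i,4]>=amin]
def crop(s,roi,k,name):
    x0,y0,x1,y1=roi;cv2.imwrite("pics/"+name,cv2.resize(s["color"][y0:y1,x0:x1],None,fx=k,fy=k,interpolation=cv2.INTER_CUBIC))
```

Run:
```python
from h import *
s=cam.snapshot("top")
crop(s,(255,110,445,250),4,"topc.png")
roi=(320,150,410,235)
m,b=blobs(s,(75,100,60),(95,255,255),(255,170,335,250),500); 
for c,a in b: print("mat",c,a,ray(s,*c,.004))
ys,xs=np.nonzero(m);r=cv2.minAreaRect(np.c_[xs,ys].astype(np.float32)+[255,170]) if 0 else cv2.minAreaRect((np.c_[xs,ys]+[255,170]).astype(np.float32))
P=np.array([ray(s,*p,.004) for p in cv2.boxPoints(r)]);print(P.round(3),P.mean(0))
for lo,hi in (((0,120,80),(8,255,255)),((172,120,80),(180,255,255))):
  for c,a in blobs(s,lo,hi,roi,4)[1]: print("red",c,a,ray(s,*c,.165))
for c,a in blobs(s,(95,90,60),(120,255,255),roi,10)[1]: print("blue",c,a)
for c,a in blobs(s,(0,0,0),(180,255,45),(345,170,390,215),10)[1]: print("black",c,a,ray(s,*c,.146))
```

```text
mat [295.12126808 212.33456448] 3249 [0.55495796 0.08097981 0.004     ]
[[ 0.648  0.184  0.004]
 [ 0.655 -0.011  0.004]
 [ 0.466 -0.018  0.004]
 [ 0.459  0.172  0.004]] [0.55714268 0.08185466 0.004     ]
red [363.65789474 166.89473684] 38 [ 0.65806832 -0.13287948  0.165     ]
red [359.4 171.6] 5 [ 0.6436532  -0.11968853  0.165     ]
blue [354.19685039 217.8503937 ] 127
black [365.42592593 190.76851852] 108 [ 0.58945871 -0.13743213  0.146     ]
```

View pics/topc.png

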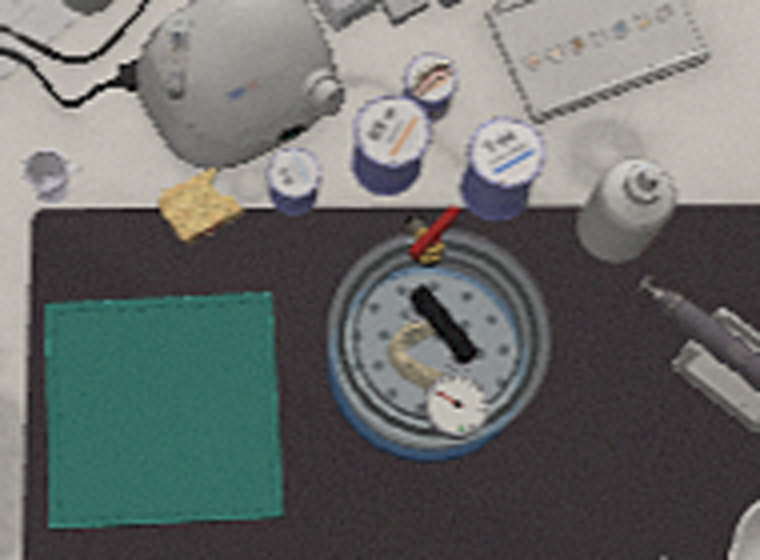

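Run:
```python
from h import *
T=cam.snapshot("top");S=cam.snapshot("scene")
crop(S,(270,130,390,230),6,"scenec.png")
def P(s):return s["extrinsics"][:3]
def tri(a,b):
    K=lambda s:np.array([[s["fx"],0,s["cx"]],[0,s["fy"],s["cy"]],[0,0,1]])@P(s)
    X=cv2.triangulatePoints(K(T),K(S),np.array(a,float).reshape(2,1),np.array(b,float).reshape(2,1));return (X[:3]/X[3]).ravel()
def red(s,roi):
    h=cv2.cvtColor(s["color"],cv2.COLOR_BGR2HSV);x0,y0,x1,y1=roi;h=h[y0:y1,x0:x1]
    m=cv2.inRange(h,(0,110,70),(8,255,255))|cv2.inRange(h,(170,110,70),(180,255,255))
    n,l,st,ce=cv2.connectedComponentsWithStats(m);i=1+st[1:,4].argmax();ys,xs=np.nonzero(l==i);return np.c_[xs,ys]+[x0,y0]
def blk(s,roi):
    h=cv2.cvtColor(s["color"],cv2.COLOR_BGR2HSV);x0,y0,x1,y1=roi;h=h[y0:y1,x0:x1]
    m=cv2.inRange(h,(0,0,0),(180,255,45))
    n,l,st,ce=cv2.connectedComponentsWithStats(m);i=1+st[1:,4].argmax();ys,xs=np.nonzero(l==i);return np.c_[xs,ys]+[x0,y0]
def ends(s,p,z):
    r=np.array([ray(s,u,v,z)[:2] for u,v in p]);c=r.mean(0);w,V=np.linalg.eigh(np.cov((r-c).T));t=(r-c)@V[:,1]
    return c,(np.degrees(np.arctan2(V[1,1],V[0,1]))),np.ptp(t)
rt=red(T,(345,150,385,185));rs=red(S,(305,140,345,180));ht=blk(T,(350,170,385,210))
print("red top",len(rt),rt.mean(0),"scene",len(rs),rs.mean(0),"tri",tri(rt.mean(0),rs.mean(0)))
print("wing",ends(T,rt,.163)); print("handle",ends(T,ht,.144),len(ht))
# chamber foot / lid outline: predicted from both
hc,a,_=ends(T,ht,.144);a=np.radians(a%180)
for th in (a,): 
    c,s_=np.cos(th),np.sin(th);print("yaw",a,"tap pred",hc+[56*c/1e3+34*s_/1e3,56*s_/1e3-34*c/1e3])
```

```text
red top 50 [363.08 167.54] scene 33 [322.90909091 157.33333333] tri [ 0.65820413 -0.13280266  0.1555562 ]
wing (array([ 0.65672146, -0.13131616]), np.float64(135.05025823713126), np.float64(0.050049845963012554))
handle (array([ 0.59003696, -0.13749751]), np.float64(-143.70294428789447), np.float64(0.0650591056665199)) 107
yaw 0.6335031309560566 tap pred [ 0.65529769 -0.13174969]
```

View pics/scenec.png

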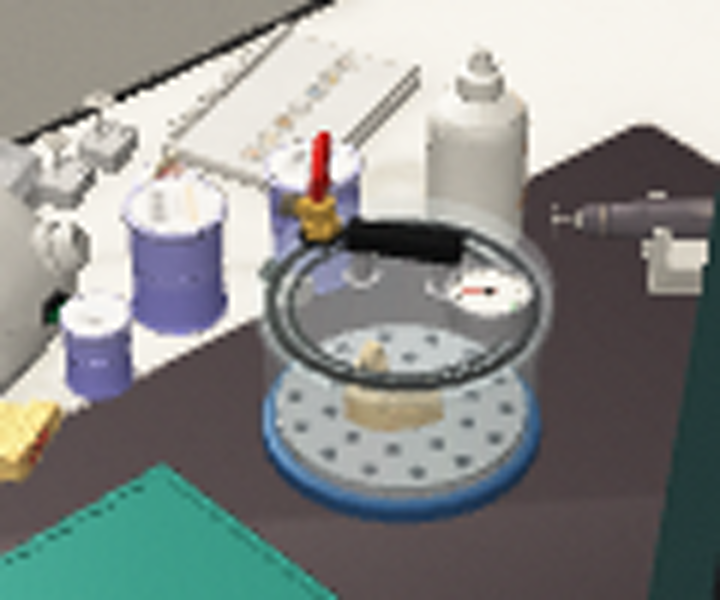

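The wing (red, edge-on near crop (320,165)) and the handle are as expected: tap at about (0.657,-0.132) and lid yaw about 0.65–0.75. I'll move above the tap and refine with the wrist camera.

Units first: shifts go in shares of 300 mm and turns go in shares of 2 pi rad. So 0.0376 m is 0.1253, -0.0157 m is -0.0523.

Request:
run_rows(
  moves=[0.094,0,0,-0.1,0,0.094,0,0,-0.1,0,0.094,0.1253,-0.0523,0,0,0.094,0.1253,-0.0523,0,0,0.094,0.1253,-0.0523,0,0,0.094,0.1253,-0.0523,0,0,0.094,0.1253,-0.0523,0,0,0.094,0.1253,-0.0523,0,0,0.094,0.1253,-0.0523,0,0,0.094,0.1253,-0.0523,0,0,0.094,0.1253,-0.0523,0,0,0.094,0.1253,-0.0523,0,0,0.094,0.1253,-0.0523,0,0,0.094,0.1253,-0.0523,0,0,0.094,0.1253,-0.0523,0,0,0.094,0.1253,-0.0523,0,0,0.094,0.1253,-0.0523,0,0,0.094,0.1253,-0.0523,0,0],
)

```text
time: 1.75
tool_pos: [0.6596, -0.132, 0.2652]
ee_rot: [3.142, 0.0, 0.261]
wrist_force: [0.5, -0.5, 0.4]
width: 0.094
finger_force: 0.0
```

Request:
run_rows(
  moves=[0.05,0,0,0,0.0185,0.05,0,0,0,0.0185,0.05,0,0,0,0.0185,0.05,0,0,0,0.0185,0.05,0,0,0,0.0185,0.05,0,0,0,0.0185,0.05,0,0,0,0.0185,0.05,0,0,0,0.0185,0.05,0,0,0,0.0185,0.05,0,0,0,0.0185,0.05,0,0,0,0,0.05,0,0,0,0],
)

```text
time: 2.75
tool_pos: [0.6583, -0.1336, 0.2652]
ee_rot: [3.141, 0.0, -0.896]
wrist_force: [0.8, 0.3, -0.1]
width: 0.0498
finger_force: 0.0
```

Run:
```python
from h import *
s=cam.snapshot("wrist");cv2.imwrite("pics/w1.png",s["color"]);print(s["fx"],s["cx"],s["cy"],s["extrinsics"].round(3).tolist());print(status.get_obs()["joint_positions"])
```

```text
308.0583044111746 319.092319540393 197.72466399666695 [[-0.782, -0.624, -0.001, 0.431], [-0.606, 0.76, 0.235, 0.463], [-0.146, 0.184, -0.972, 0.569], [0.0, 0.0, 0.0, 1.0]]
[-2.84512415e-01  3.67992192e-01  9.16967243e-01 -6.94739346e-05
  1.85703151e+00  2.18266298e+00]
```

View pics/w1.png

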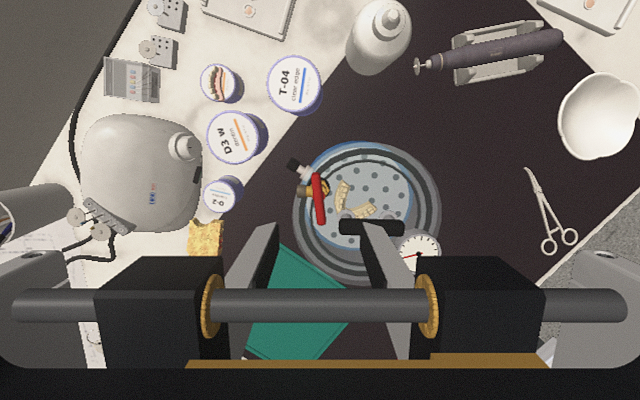

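The wrist view shows the wing from about (313,175) to (323,223), between and just ahead of the fingers, and the handle at about (372,227).

Run:
```python
from h import *
s=cam.snapshot("wrist");h=cv2.cvtColor(s["color"],cv2.COLOR_BGR2HSV)[160:235,295:340]
m=cv2.inRange(h,(0,130,60),(7,255,255))|cv2.inRange(h,(172,130,60),(180,255,255))
n,l,st,ce=cv2.connectedComponentsWithStats(m);i=1+st[1:,4].argmax();ys,xs=np.nonzero(l==i);p=np.c_[xs,ys]+[295,160]
v=h[...,2][l==i];print(len(p),np.percentile(v,[10,30,50,70,90]))
for nm,q in (("all",p),("bright",p[v>np.percentile(v,50)-15])):
    (c,sz,_)=r=cv2.minAreaRect(q.astype(np.float32));W=np.array([ray(s,*k,.167)[:2] for k in cv2.boxPoints(r)])
    e=[W[1]-W[0],W[2]-W[1]];e=max(e,key=np.linalg.norm)
    rr=np.array([ray(s,*k,.167)[:2] for k in q]);cc=rr-rr.mean(0);w,V=np.linalg.eigh(np.cov(cc.T))
    print(nm,W.mean(0),np.degrees(np.arctan2(e[1],e[0]))%180,np.linalg.norm(W[1]-W[0]),np.linalg.norm(W[2]-W[1]),"pca",rr.mean(0),np.degrees(np.arctan2(V[1,1],V[0,1]))%180)
h=cv2.cvtColor(s["color"],cv2.COLOR_BGR2HSV)[215:240,372:405];ys,xs=np.nonzero(h[...,2]<60)
rr=np.array([ray(s,x+372,y+215,.146)[:2] for x,y in zip(xs,ys)]);w,V=np.linalg.eigh(np.cov(rr.T));print("handle part",rr.mean(0),np.degrees(np.arctan2(V[1,1],V[0,1]))%180)
```

```text
487 [106. 142. 162. 171. 179.]
all [ 0.65912282 -0.13349634] 132.77831952697892 0.011063164380967631 0.049996149197404124 pca [ 0.65965091 -0.13383556] 135.3667277596433
bright [ 0.65846389 -0.13353005] 134.35755162623366 0.010137201292389651 0.04707760204431033 pca [ 0.66012938 -0.13297149] 135.9165306920801
handle part [ 0.57986542 -0.15286959] 18.784269183890018
```

Scaled: 0.031 m is 0.1033, -0.093 rad is -0.0148.

Request:
run_rows(
  moves=[0.05,0,0,0,-0.0148,0.05,0,0,0.1033,0,0.05,0,0,0.1033,0,0.05,0,0,0.1033,0,0.05,0,0,0.1033,0,0.05,0,0,0,0,0.05,0,0,0,0],
)

```text
time: 3.43
tool_pos: [0.6569, -0.1332, 0.1391]
ee_rot: [3.139, 0.005, -0.805]
wrist_force: [-0.5, 0.1, -0.1]
width: 0.0501
finger_force: 0.0
```

Request:
run_rows(
  moves=[0,0,0,0,0,0,0,0,0,0,0,0,0,0,0,0,0,0,0,0,0,0,0,0,0,0,0,0,0,0],
)

```text
time: 3.93
tool_pos: [0.6587, -0.1337, 0.1424]
ee_rot: [-3.141, -0.001, -0.806]
wrist_force: [-0.2, -0.2, 0.4]
width: 0.0133
finger_force: 0.0
```

Request:
run_rows(
  moves=[0,0,0,0,0,0,0,0,0,0,0,0,0,0,0],
)

```text
time: 4.18
tool_pos: [0.6588, -0.1335, 0.1421]
ee_rot: [-3.141, -0.001, -0.806]
wrist_force: [1.5, 1.6, 2.3]
width: 0.0085
finger_force: 29.9
```

Request:
run_rows(
  moves=[0,0,0,0,-0.0159,0,0,0,0,-0.0159,0,0,0,0,-0.0159,0,0,0,0,-0.0159,0,0,0,0,-0.0159,0,0,0,0,-0.0159,0,0,0,0,-0.0159,0,0,0,0,-0.0159,0,0,0,0,-0.0159,0,0,0,0,-0.0159,0,0,0,0,-0.0159,0,0,0,0,-0.0159,0,0,0,0,-0.0159,0,0,0,0,-0.0159,0,0,0,0,0],
)

```text
time: 5.43
tool_pos: [0.6586, -0.1322, 0.1421]
ee_rot: [-3.141, -0.002, 0.597]
wrist_force: [1.3, 2.0, 2.6]
width: 0.0086
finger_force: 29.9
```

```bash
python3 -c "
from bench import robot, cam, status;print(status.get_obs()['wrist_torque'])"
```

```text
[ 0.4554567  -0.12811827  0.0375119 ]
```

Scaled: -0.05 rad is -0.008.

```bash
q(){ python3 -c "
from bench import robot, cam, status;print(status.get_obs()['wrist_torque'].round(3))"; }
```

Request:
run_rows(
  moves=[0,0,0,0,-0.008,0,0,0,0,0],
  only="rot",
)

```text
ee_rot: [-3.141, -0.002, 0.643]
```

```bash
q
```

```text
[ 0.716  0.008 -0.159]
```

Request:
run_rows(
  moves=[0,0,0,0,-0.008,0,0,0,0,0],
  only="rot",
)

```text
ee_rot: [-3.141, -0.002, 0.692]
```

```bash
q
```

```text
[ 0.886 -0.051 -0.533]
```

Request:
run_rows(
  moves=[0,0,0,0,-0.0064,0,0,0,0,0],
  only="rot",
)

```text
ee_rot: [-3.141, -0.001, 0.731]
```

```bash
q
```

```text
[ 0.926  0.104 -0.524]
```

The wing reached its stop at yaw ≈0.63, so the lid yaw is about 0.63, which agrees with the handle fit. Next I'll release, rise and check the gauge and handle.

Scaled: -0.035 m is -0.1167, -0.02 m is -0.0667, 0.1 rad is 0.0159.

Request:
run_rows(
  moves=[0.04,0,0,0,0,0.04,0,0,0,0,0.04,0,0,0,0,0.04,0,0,0,0,0.04,0,0,-0.0667,0,0.04,0,0,-0.1167,0,0.04,0,0,-0.1167,0,0.06,0,0,-0.1167,0.0159,0.06,-0.1167,0,-0.0333,0,0.06,-0.1167,0,-0.0333,0,0.06,-0.1167,0,-0.0333,0,0.06,0,0,0,0,0.06,0,0,0,0],
)

```text
time: 7.02
tool_pos: [0.573, -0.1973, 0.298]
ee_rot: [3.139, -0.001, 0.63]
wrist_force: [0.1, -0.3, -0.2]
width: 0.06
finger_force: 0.0
```

Run:
```python
from h import *
T=cam.snapshot("top")
s=cam.snapshot("wrist");cv2.imwrite("pics/w2.png",s["color"])
```

```text
(no output)
```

View pics/w2.png

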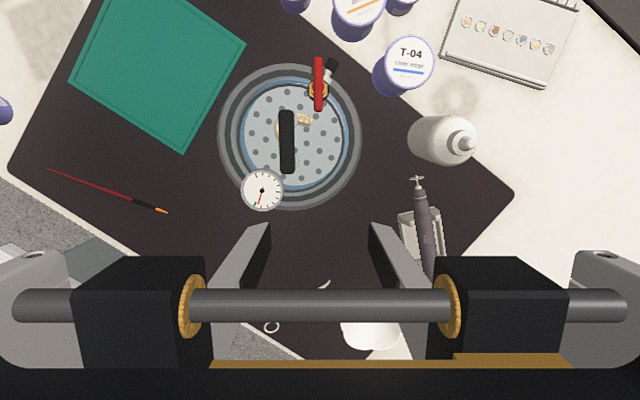

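The wing is now in line with the handle, which runs from (287,108) to (287,174). The needle at (262,190) is moving towards the green mark. I'll measure the handle.

Run:
```python
from h import *
s=cam.snapshot("wrist");h=cv2.cvtColor(s["color"],cv2.COLOR_BGR2HSV)[100:182,272:302]
m=(h[...,2]<45).astype(np.uint8);n,l,st,ce=cv2.connectedComponentsWithStats(m);i=1+st[1:,4].argmax();ys,xs=np.nonzero(l==i)
q=(np.c_[xs,ys]+[272,100]).astype(np.float32)
for z in (.146,.142):
    W=np.array([ray(s,*k,z)[:2] for k in cv2.boxPoints(cv2.minAreaRect(q))]);e=max([W[1]-W[0],W[2]-W[1]],key=np.linalg.norm)
    print(z,W.mean(0),np.arctan2(e[1],e[0])%np.pi,np.linalg.norm(W[1]-W[0]),np.linalg.norm(W[2]-W[1]))
c=W.mean(0)
g=cv2.HoughCircles(cv2.GaussianBlur(cv2.cvtColor(s["color"],cv2.COLOR_BGR2GRAY),(5,5),1),cv2.HOUGH_GRADIENT,2,100,param1=120,param2=40,minRadius=60,maxRadius=80)
if g is not None:
    for k in g[0][:2]: print("circle",k,ray(s,k[0],k[1],.108)[:2])
# wing/lid check
h=cv2.cvtColor(s["color"],cv2.COLOR_BGR2HSV)[50:115,305:332];ys,xs=np.nonzero(((h[...,0]<8)|(h[...,0]>172))&(h[...,1]>130)&(h[...,2]>60))
W=np.array([ray(s,*k,.165)[:2] for k in cv2.boxPoints(cv2.minAreaRect((np.c_[xs,ys]+[305,50]).astype(np.float32)))]);print("wing",W.mean(0))
th=.63;C,S=np.cos(th),np.sin(th);print("lid from wing",W.mean(0)-[.056*C+.034*S,.056*S-.034*C], "lid from tap contact",np.array([.6587,-.1335])-[.056*C+.034*S,.056*S-.034*C])
x0,y0=238,168;h=cv2.cvtColor(s["color"],cv2.COLOR_BGR2HSV)[y0:212,x0:286];ys,xs=np.nonzero(((h[...,0]<8)|(h[...,0]>172))&(h[...,1]>120));print("needle",xs.mean()+x0,ys.mean()+y0)
print(status.get_obs()["tool_pos"],status.get_obs()["time"])
```

```text
0.146 [ 0.59206526 -0.14070281] 0.6428239430385916 0.014639173518944719 0.06562628326002705
0.142 [ 0.59161915 -0.14051611] 0.6428239430385929 0.014817243020461343 0.0664245550703434
circle [291.  137.   74.4] [ 0.59666111 -0.13885171]
circle [309.  273.   78.8] [ 0.46801557 -0.25753121]
wing [ 0.65721442 -0.13451215]
lid from wing [ 0.59193396 -0.14003132] lid from tap contact [ 0.59341954 -0.13901917]
needle 260.0 196.54545454545456
[ 0.5740479  -0.19532357  0.29522123] 7.1667
```

Scaled: 0.035 m is 0.1167, 0.0237 m is 0.079.

Request:
run_rows(
  moves=[0.06,0.079,-0.0573,0,0,0.06,0.079,-0.0573,0,0,0.06,0,0,0.1167,0,0.06,0,0,0.1167,0,0.06,0,0,0.1167,0,0.06,0,0,0.1167,0,0.06,0,0,0.0667,0,0.06,0,0,0,0,0.06,0,0,0,0,0.06,0,0,0,0,0.06,0,0,0,0,0.06,0,0,0,0],
)

```text
time: 8.17
tool_pos: [0.593, -0.1403, 0.1391]
ee_rot: [3.138, -0.003, 0.634]
wrist_force: [-0.5, -0.8, -0.0]
width: 0.0599
finger_force: 0.0
```

Run:
```python
from h import *
s=cam.snapshot("wrist");T=cam.snapshot("top");a=s["color"][140:400,160:480];b=cv2.resize(T["color"][150:215,320:400],(320,260),interpolation=cv2.INTER_CUBIC)
cv2.imwrite("pics/w3.png",cv2.hconcat([a,b]))
```

```text
(no output)
```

View pics/w3.png

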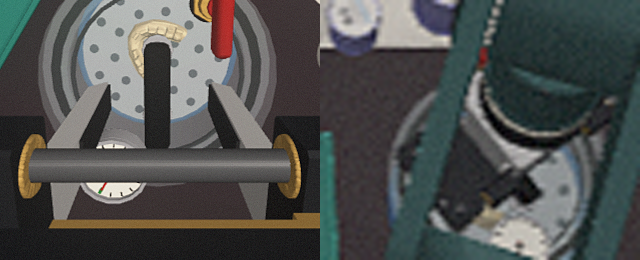

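The handle is centred between the fingers and the needle is at the green mark. I'll go down the last 19 mm and grip.

Scaled: 0.018 m is 0.06.

Request:
run_rows(
  moves=[0.06,0,0,0.06,0,0.06,0,0,0,0,0.06,0,0,0,0,0,0,0,0,0,0,0,0,0,0,0,0,0,0,0,0,0,0,0,0,0,0,0,0,0,0,0,0,0,0,0,0,0,0,0,0,0,0,0,0,0,0,0,0,0],
)

```text
time: 9.27
tool_pos: [0.5915, -0.1398, 0.1186]
ee_rot: [-3.141, -0.0, 0.634]
wrist_force: [-1.2, 0.9, 1.0]
width: 0.0158
finger_force: 30.0
```

Scaled: -0.015 m is -0.05, -0.01 m is -0.0333.

Request:
run_rows(
  moves=[0,0,0,-0.0167,0,0,0,0,-0.0333,0,0,0,0,-0.0333,0,0,0,0,-0.05,0,0,0,0,-0.05,0,0,0,0,-0.05,0,0,0,0,-0.05,0,0,0,0,0,0,0,0,0,0,0],
)

```text
time: 10.02
tool_pos: [0.592, -0.1404, 0.2052]
ee_rot: [3.139, -0.001, 0.634]
wrist_force: [0.0, 0.2, -4.3]
width: 0.0158
finger_force: 30.0
```

Run:
```python
from h import *
o=status.get_obs();T=cam.snapshot("top");y=o["ee_rot"][2]
m,b=blobs(T,(75,100,60),(95,255,255),(255,170,335,250),500)
r=[]
for u,v in ((267,186),):pass
d=np.array([.5565,.0815])-o["tool_pos"][:2];C,S=np.cos(y),np.sin(y);print("mat",[ray(T,*c,.004) for c,a in b],[a for c,a in b],"delta tool",d@[C,S],d@[S,-C],np.hypot(*d),o["tool_pos"],o["width"])
```

```text
mat [array([0.55483367, 0.08102504, 0.004     ])] [np.int32(3246)] delta tool 0.10275497869012287 -0.19988730189410028 0.22475212814145007 [ 0.59203274 -0.14042554  0.20515905] 0.015803694709177835
```

Scaled: -0.02 m is -0.0667, -0.018 m is -0.06.

Request:
run_rows(
  moves=[0,0.0167,-0.0333,0,0,0,0.0267,-0.05,0,0,0,0.0333,-0.0667,0,0,0,0.0333,-0.0667,0,0,0,0.0333,-0.0667,0,0,0,0.0333,-0.0667,0,0,0,0.0333,-0.0667,0,0,0,0.0333,-0.0667,0,0,0,0.0333,-0.0667,0,0,0,0.0333,-0.06,0,0,0,0.0233,-0.04,0,0,0,0.01,-0.0167,0,0,0,0,0,0,0,0,0,0,0,0],
)

```text
time: 11.23
tool_pos: [0.5559, 0.0818, 0.2029]
ee_rot: [3.141, 0.001, 0.634]
wrist_force: [0.6, -1.1, -3.7]
width: 0.0155
finger_force: 30.0
```

Run:
```python
from h import *
T=cam.snapshot("top");S=cam.snapshot("scene")
cv2.imwrite("pics/p.png",cv2.hconcat([cv2.resize(T["color"][140:260,240:380],None,fx=2.8,fy=2.8),cv2.resize(S["color"][170:290,230:370],None,fx=2.8,fy=2.8)]))
```

```text
(no output)
```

View pics/p.png

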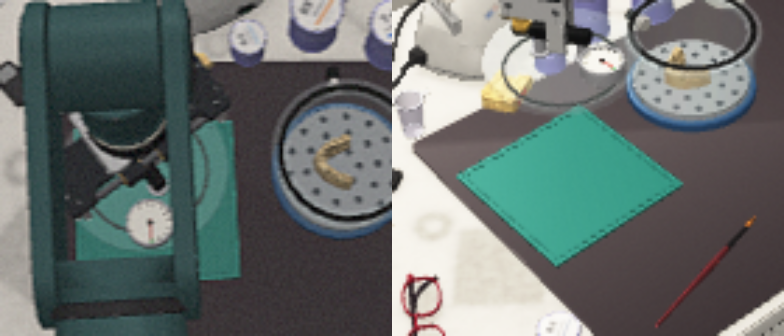

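The lid hangs level over the mat and the cast stands untouched in the chamber. Now I'll lower it.

Scaled: 0.025 m is 0.0833, 0.02 m is 0.0667.

Request:
run_rows(
  moves=[0,0,0,0.0333,0,0,0,0,0.0667,0,0,0,0,0.0833,0,0,0,0,0.0833,0,0,0,0,0.0833,0,0,0,0,0.0667,0,0,0,0,0.05,0,0,0,0,0.0333,0,0,0,0,0.0167,0,0,0,0,0,0,0,0,0,0,0],
)

```text
time: 12.25
tool_pos: [0.5566, 0.0819, 0.049]
ee_rot: [3.141, -0.001, 0.633]
wrist_force: [1.2, -0.4, -4.7]
width: 0.0157
finger_force: 30.0
```

Request:
run_rows(
  moves=[0,0,0,0.01,0,0,0,0,0.0067,0,0,0,0,0.0067,0,0,0,0,0,0,0,0,0,0,0],
)

```text
time: 12.67
tool_pos: [0.5561, 0.0822, 0.0415]
ee_rot: [3.141, -0.0, 0.634]
wrist_force: [-0.5, -0.7, -4.9]
width: 0.0157
finger_force: 30.0
```

Scaled: 0.001 m is 0.0033.

Request:
run_rows(
  moves=[0,0,0,0.0033,0,0,0,0,0,0,0,0,0,0,0],
  only="force|pos",
)

```text
tool_pos: [0.5562, 0.0822, 0.0406]
wrist_force: [0.2, 0.6, -3.3]
finger_force: 30.0
```

Request:
run_rows(
  moves=[0,0,0,0.0033,0,0,0,0,0,0,0,0,0,0,0],
  only="force|pos",
)

```text
tool_pos: [0.5562, 0.0822, 0.0405]
wrist_force: [-2.9, -1.0, 2.9]
finger_force: 30.0
```

The lid has made contact with the mat. I'll release, rise and check.

Scaled: -0.035 m is -0.1167, -0.025 m is -0.0833.

Request:
run_rows(
  moves=[0.06,0,0,0,0,0.06,0,0,0,0,0.06,0,0,0,0,0.06,0,0,0,0,0.06,0,0,0,0,0.06,0,0,-0.0333,0,0.06,0,0,-0.0833,0,0.06,0,0,-0.1167,0,0.06,0,0,-0.1167,0,0.06,0,0,-0.1167,0,0.06,0,0,-0.1167,0,0.06,-0.1167,0,0,0,0.06,-0.1167,0,0,0,0.06,-0.1167,0,0,0,0.06,0,0,0,0,0.06,0,0,0,0,0.06,0,0,0,0],
)

```text
time: 14.58
tool_pos: [0.472, 0.0201, 0.2153]
ee_rot: [3.141, -0.002, 0.633]
wrist_force: [-0.2, 0.8, 0.2]
width: 0.0599
finger_force: 0.0
```

Run:
```python
from h import *
T=cam.snapshot("wrist");S=cam.snapshot("scene")
cv2.imwrite("pics/f.png",cv2.hconcat([T["color"][0:300,120:520],cv2.resize(S["color"][160:280,230:390],None,fx=2.5,fy=2.5)]))
```

```text
(no output)
```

View pics/f.png

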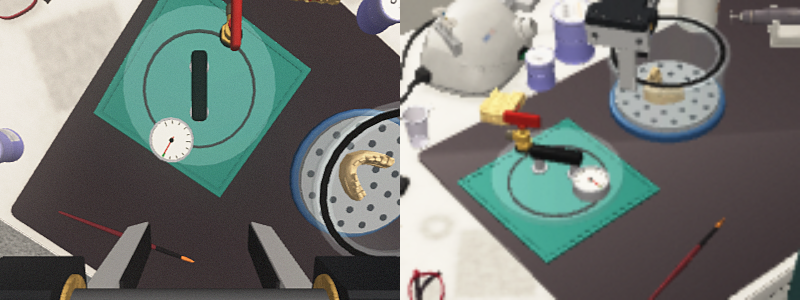

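The lid lies flat and centred on the mat, the tap is open, the needle is at the green mark, and the gripper is clear of everything.

```bash
python3 -c "
from bench import robot, cam, status;print(robot.close_job())"
```

```text
the job is handed in; nothing more can be done
None
```

I opened the vent tap to its stop, waited for the gauge to reach the green mark, and set the lid down level in the middle of the mat with the cast still in the chamber; the job is handed in, but no verdict came back.

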